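# Throw the book-press toggle clamp with a tube on its handle

## Task

A repaired book is waiting under its pressing board in the gluing jig, with the toggle clamp still open above it. Slip the loose steel tube most of the way over the clamp's bare handle as an extension, throw the handle down past its dead point until the clamp is fully locked, then draw the tube off and lay it flat on the bench top beside the jig, without dropping it. Work the clamp only through the tube, keeping the gripper itself off the clamp and its jig, and do not shift the book, the pressing board or the other things on the bench.

Things in the scene. Friction and masses are not known exactly. Their poses are not given: they have to be found in the camera images.
- book: Closed hardback, 175 (x) x 115 (y) x 28 mm, lying loose on the jig's board. Origin at the centre of its underside.
- pressing_board: Dark wooden board 150 (x) x 100 (y) x 16 mm lying loose on the book, top 62 mm above the bench. Origin at the centre of its underside.
- bar: The extension: a plain square steel tube, 240 mm long, 25 x 25 mm outside, walls 2 mm, hollow from end to end (21 x 21 mm inside), about 0.28 to 0.44 kg, lying on the bench on the -y side of the jig. Origin at the centre of its underside as it lies, x along the tube. Either end fits over the handle's bar (4.5 mm play all round); it goes on for at most about 85 mm, till it meets the steel block.
- bar_end_a (a point): Centre of the tube's open end at its +x.
- bar_end_b (a point): Centre of the tube's open end at its -x.
- tape_roll: Bystander: roll of brown tape lying flat, 104 mm across, 36 mm high, beyond the jig. Origin at the centre of its underside.
- glue_bottle: Bystander: white glue bottle standing at the jig's +y end, 60 mm across, 165 mm high. Origin at the centre of its underside.
- paste_brush: Bystander: paste brush lying on the bench on the -y side, beyond the tube, along x. Origin under its middle.
- jig: Gluing jig fixed to the bench: plywood board 300 (x) x 170 (y) x 18 mm; over its middle a wooden bridge along x (posts at x = +-122 mm, beam 276 x 60 mm, top 108 mm high) carries a steel straight-line toggle clamp, 40 mm wide, up to 190 mm high. Origin on the bench, under the clamp's plunger. The clamp works in the plane x = 0; its handle points to -y and slants up while open.
- handle_root (a point): Point on the axis of the handle's bare round bar (diameter 12 mm), where it leaves a 17 x 20 mm steel block. Its -y axis runs outwards along the bar to handle_end, x is the hinge direction, z is up when the bar is level. The handle turns about a fixed pin 56 mm behind this point (+y) and 6 mm below it, 176 mm above the bench.
- handle_end (a point): The free, rounded end of the handle's bar, on its axis, 84 mm from handle_root. At the start the bar slants up 39 to 45 degrees and this end is about 272 mm above the bench; when locked the bar is level, its axis 182 mm above the bench; the outer 50 mm of it overhang the jig's board.
- handle (a joint): Handle angle, rad: -0.07 to 0.04 at the start (0: bar 41 deg up), grows as it is pressed down; dead point 0.61 (bar 6 deg up), locked on its stop at 0.72 (level). Friction holds the bare handle. The foot meets the board at 0.08; from there it takes up to 2.4 N m (at 0.3), falling to nothing at the dead point, then the spring drives it to the stop; let go earlier, it springs up.
- spindle: Sprung black rubber foot, 24 mm across, under the clamp's vertical plunger; origin at the lowest point of the foot. It hangs 1 to 5 mm over the pressing board at the start and presses it with about 165 N when the clamp is locked.
Not all that is in view belongs to the job. Several things look just like the bar: the one meant starts farthest from the robot's base. Several things have the shape of the pressing_board; the one meant has the colours described above.

How it is judged (in metres and radians):
On the way, in this order (a step that is already met when the one before it is completed fails the run):
1. the tube is over the handle by at least 40 mm while the clamp is still open (((y of bar_end_a in the frame of handle_root between -0.044 and 0.015 m and x of bar_end_a in the frame of handle_root between -0.011 and 0.011 m and z of bar_end_a in the frame of handle_root between -0.011 and 0.011 m and y of bar_end_b in the frame of handle_root below -0.2 m) or (y of bar_end_b in the frame of handle_root between -0.044 and 0.015 m and x of bar_end_b in the frame of handle_root between -0.011 and 0.011 m and z of bar_end_b in the frame of handle_root between -0.011 and 0.011 m and y of bar_end_a in the frame of handle_root below -0.2 m)) and value of joint handle below 0.3 rad), for 0.2 s.
2. the handle is thrown past the dead point and locked with the tube still on it (((y of bar_end_a in the frame of handle_root between -0.044 and 0.015 m and x of bar_end_a in the frame of handle_root between -0.011 and 0.011 m and z of bar_end_a in the frame of handle_root between -0.011 and 0.011 m and y of bar_end_b in the frame of handle_root below -0.2 m) or (y of bar_end_b in the frame of handle_root between -0.044 and 0.015 m and x of bar_end_b in the frame of handle_root between -0.011 and 0.011 m and z of bar_end_b in the frame of handle_root between -0.011 and 0.011 m and y of bar_end_a in the frame of handle_root below -0.2 m)) and value of joint handle above 0.68 rad), for 0.1 s.
At the end, for the whole second after the job is handed in: The clamp stays locked (handle joint above 0.68) and presses the board with more than 110 N; the tube lies flat and still on the bench top (both ends' centres under 18 mm high); book and pressing board are within 10 mm of where they began (value of joint handle above 0.68 rad and contact force between spindle and pressing_board above 110 N and height (world z) of each of bar_end_a, bar_end_b below 0.018 m and linear speed of bar below 0.02 m/s and distance of each of book, pressing_board from where it was at the start of the episode below 0.01 m); the robot touches nothing.
It fails at once if the robot itself pushes on the clamp or the jig (more than 3 N) (contact force between any of the fingers, the arm and jig above 3 N).
It fails at once if the tube is dropped or flung (faster than 0.8 m/s with the fingers off it) (linear speed of bar above 0.8 m/s and contact force between the fingers and bar below 0.5 N).
It fails at once if the book or the pressing board is shifted by more than 15 mm (distance of any of book, pressing_board from where it was at the start of the episode above 0.015 m).
It fails at once if a bystander is shifted by more than 20 mm or the bottle tipped (distance of any of tape_roll, glue_bottle, paste_brush from where it was at the start of the episode above 0.02 m or angle between glue_bottle's own z axis and vertical above 0.3 rad).
It also fails if it takes over 64 s, if anything falls off the work surface, if the arm or the gripper's body presses on something with over 40 N, if the wrist force passes 120 N, or if a joint passes its speed limit or range.

## Robot

A 7-joint arm with a two-finger parallel gripper is mounted at the origin on the work surface. World frame = base frame: x ahead of the robot, y to its left, z up, the work surface at z = 0. Lengths are in mm, angles in degrees, forces in N, time in s.
With the tool pointing down it reaches from about 350 to 775 mm from the base axis. Payload 3.1 kg.
Tool frame: the origin (TCP) lies midway between the tips of the shut fingers; the grasp point (between the pads) lies 19 mm behind it; z points along the fingers, y is the line along which they close (so a half turn about z gives the same grasp; the last joint's range is limited). The gripper opens to 85 mm and grips with 20 to 120 N. Pads are 22 mm wide; open, the fingers measure 114 mm over their backs; the gripper's body (76 mm by 85 mm) begins 54 mm behind the grasp point. The pads swing forward as they close: fully open they stand 13 mm farther back than shut.
Start: joints at [68.543, 17.813, 0.802, 86.603, -0.252, 75.585, -1.558], TCP at [179.713, -519.829, 191.604] pointing down, gripper open.
Joint ranges: [-154.91, 154.91], [-16.99, 109.72], [-72.82, 74.43], [7.12, 147.25], [-82.49, 262.49], [11.32, 116.49], [-174.64, 174.64]. Speed limits (degrees/s): [159.86, 159.86, 180, 180, 180, 180, 180].

## Interface

Orientations are given as a 3x3 rotation matrix whose columns are the frame's x, y, z axes.
In Python, from station import * gives the robot as it stands.
- The arm moves only by the tool carry_out, never from a script. Its argument "increments" is a list of rows, each an object with "rot": the turn, a rotation vector about the tool's x, y, z scaled (see below), a list of three; "linear": the shift along the tool's x, y, z scaled (see below), a list of three; "jaw": the closure, from -1 (fully open) to 1 (shut). In form: [{"rot": [ax, ay, az], "linear": [x, y, z], "jaw": jaw}, ...]. A call has 1 to 12 rows; each row shifts and turns the commanded pose from where the row before left it, along the tool's axes as they then stand; what a row does not reach is not made up. The controller multiplies each number of a shift by 200 mm and each number of a turn by 0.12 rad. A row lasts 1/8 s, in which the tool goes at most 62.5 mm and 10.7 degrees, less where a joint would pass 70% of its speed; a pose out of reach is approached as far as the arm can. A call with a number of a shift or a turn outside -1 to 1 is refused whole. A call with a gripper value outside its range is refused whole. The fingers move at their own pace and stop on an object; "newtons" is the grip in N (left out, the last holds). Time passes only in rows, so rows that do not move let the fingers close. It gives the time, the measured TCP pose, the force, the opening and the grip force at its end, in the units of the state.
- read_state(): the state, without advancing time (a new reading comes with each control period).
- grab_frame(name): name is "scene" or "side" or "wrist"; returns a dict with "image" (400x640x3 uint8, blue, green, red), "depth" (400x640 float32, mm along the optical axis (not along the pixel's ray), 0 where there is no reading), "fovy" (degrees; the focal length in pixels is half the picture's height over the tangent of half this angle, whatever the lens; pixels are square), "cx", "cy" (the principal point, pixels), "rvec" (rotation vector, rad) and "tvec" (3), from world to camera coordinates, as OpenCV has them. Camera axes: x right, y down, z forward; pixel columns grow to the right and rows downward; lengths in mm; the calibration is good to about 2 mm. A picture is of the moment at which its call begins.
- close_job(): hands the job in; it is judged then, once.
The state is a dict: "t": time; "joint_pos": joint angles; "joint_velocities": joint speeds; "tau": joint torques, N m; "tool_pos": TCP position; "eef_rot": TCP orientation; "contact_force": force on the tool from outside, world axes, zero at the start; "torque": the same for the moment, N m; "grip_width": finger opening in mm; "gripper_force": force on a finger pad.
Only numpy, scipy, OpenCV 4.12 (cv2) and the standard library are available. Lean on these libraries where they do the work, as an engineer would, in place of code of your own. Each camera call takes 0.05 s, during which the arm holds its last target. There are 200 camera calls.

## Working session

There is one attempt and no reset: what is moved stays moved. The work goes in short steps, Python scripts to look and compute and a tool call to move; the robot and the scene stay as the last step left them, time stands still between calls to the robot, and variables do not carry over. Pictures are saved under pics/ and viewed, at most 10 in all, crops included, and the job is handed in when it is done.

Besides the shell and the picture viewer there is one more tool, called after "Call:" as name([rows], argument=value, ...), one row to a line, values as JSON. carry_out: Moves the arm, as the interface text tells. Shifts and turns lie within -1 to 1; 1 stands for 200 mm of shift or 0.12 rad of turn. Its arguments: {"type":"object","properties":{"increments":{"type":"array","items":{"type":"object","properties":{"rot":{"type":"array","items":{"type":"number","minimum":-1,"maximum":1}},"linear":{"type":"array","items":{"type":"number","minimum":-1,"maximum":1}},"jaw":{"type":"number"}}}},"newtons":{"type":"number"}},"required":["increments"]}

```bash
ls; mkdir -p pics; cat > h.py <<'E'
import numpy as np, cv2
from station import *
def cam(n):
    f=grab_frame(n); h=f["image"].shape[0]
    f["f"]=h/2/np.tan(np.radians(f["fovy"])/2)
    f["R"]=cv2.Rodrigues(np.array(f["rvec"],float))[0]; f["t"]=np.array(f["tvec"],float).ravel()
    f["C"]=-f["R"].T@f["t"]; return f
def ray(f,u,v):
    return f["R"].T@np.array([(u-f["cx"])/f["f"],(v-f["cy"])/f["f"],1.])
def onz(f,u,v,z):
    d=ray(f,u,v); return f["C"]+d*(z-f["C"][2])/d[2]
def dep(f,u,v):
    return f["C"]+ray(f,u,v)*f["depth"][int(v),int(u)]
def proj(f,p):
    q=f["R"]@np.asarray(p,float)+f["t"]; return q[:2]/q[2]*f["f"]+[f["cx"],f["cy"]]
def cloud(f):
    v,u=np.mgrid[:f["depth"].shape[0],:f["depth"].shape[1]]; z=f["depth"]
    P=np.stack([(u-f["cx"])/f["f"]*z,(v-f["cy"])/f["f"]*z,z],-1)
    P=(P-f["t"])@f["R"]; P[z==0]=np.nan; return P
E
python3 - <<'E'
from h import *
for n in("scene","side","wrist"):
    f=cam(n); cv2.imwrite(f"pics/{n}0.png",f["image"]); print(n,f["C"].round(),f["f"].round(1),f["fovy"],ray(f,320,200).round(2))
s=read_state(); print(s)
E
```

```text
pics
scene [874. 598. 874.] 383.0 55.148851266514185 [-0.33 -0.62 -0.71]
side [  29.  885. 1024.] 429.5 49.937338507384965 [ 0.34 -0.69 -0.63]
wrist [ 253. -493.  372.] 280.1 71.0655119097957 [-0.29 -0.1  -0.95]
{'t': 0.15, 'joint_pos': array([68.5418992 , 17.85013426,  0.80101228, 86.6681152 , -0.25202623,
       75.58299165, -1.55850112]), 'joint_velocities': array([-0.00398535, -0.23732763, -0.01467535, -0.34929958, -0.03922202,
       -0.00143848, -0.07105424]), 'tau': array([ 1.39467611e-03, -3.80270576e+01,  1.46929719e-01, -2.30849218e+01,
        1.24756421e-02,  9.70669440e-03, -3.16172091e-06]), 'tool_pos': array([ 179.51414593, -519.25360942,  190.7878023 ]), 'eef_rot': array([[ 9.45097461e-01,  3.26787981e-01, -6.36993674e-04],
       [ 3.26788593e-01, -9.45096083e-01,  1.61524235e-03],
       [-7.41784388e-05, -1.73472371e-03, -9.99998493e-01]]), 'contact_force': array([ 1.13174681, -0.32281506,  0.48643035]), 'torque': array([-0.00166852, -0.04004767,  0.04336601]), 'gripper_force': 0.0, 'grip_width': 85.20249271283743}
```

View pics/scene0.png

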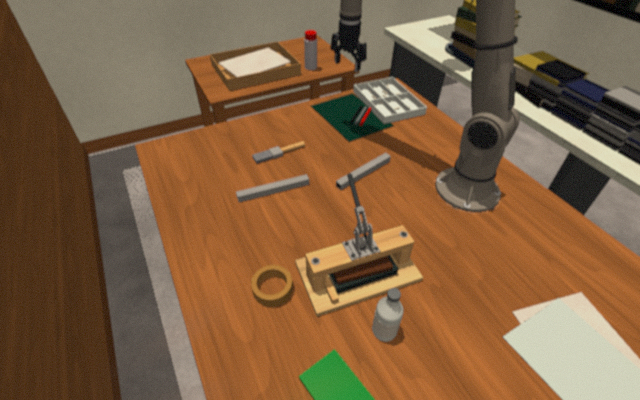

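View pics/side0.png

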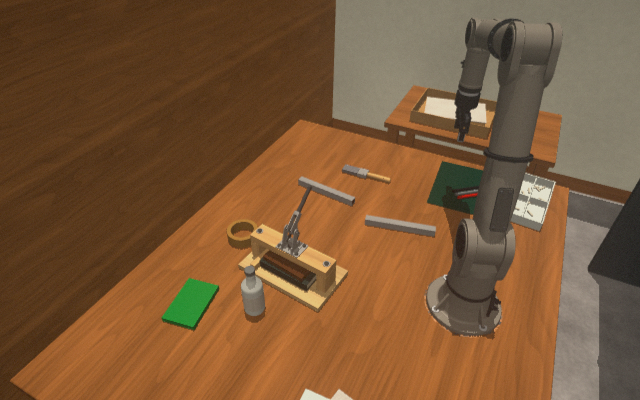

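The scene view shows two grey tubes: one at scene (273,188) / side (326,190), the other at scene (363,171) / side (400,226). The base is at scene (468,190), so the first tube is the farther one. The jig handle runs from about (362,215) to (351,178), partly in front of the second tube, and the brush is at (280,152).

```bash
python3 - <<'E'
from h import *
for n in("scene","side"):
    f=cam(n); P=cloud(f); hsv=cv2.cvtColor(f["image"],cv2.COLOR_BGR2HSV)
    grey=(hsv[...,1]<60)&(hsv[...,2]>60)
    near=(P[...,2]>15)&(P[...,2]<35)&grey&(P[...,1]<0)
    k,l,st,c=cv2.connectedComponentsWithStats(near.astype(np.uint8))
    for i in range(1,k):
        if st[i,4]<60: continue
        Q=P[l==i]; m=cv2.minAreaRect(Q[:,:2].astype(np.float32)); print(n,"grey",c[i].round(),st[i,4],Q.mean(0).round(1),[np.round(a,1) for a in m])
    hi=(P[...,2]>190)&(P[...,2]<300)&(P[...,0]>350)&(P[...,0]<800)&(P[...,1]>-450)&(P[...,1]<150)
    Q=P[hi]; 
    vv,uu=np.nonzero(hi)
    for z in range(190,285,10):
        s=(Q[:,2]>=z)&(Q[:,2]<z+10)
        if s.any(): print(n,z,s.sum(),Q[s].mean(0).round(1),uu[s].mean().round(1),vv[s].mean().round(1))
    # bridge beam top
    b=(abs(P[...,2]-108)<5)&(hsv[...,1]>60)&(P[...,0]>300)&(P[...,0]<850)&(abs(P[...,1])<300)
    m=cv2.minAreaRect(P[b][:,:2].astype(np.float32)); print("beam",b.sum(),[np.round(a,1) for a in m],np.median(P[b],0).round(1))
    c0=(280,188) if n=="scene" else (326,190)
    x,y=c0; cr=f["image"][y-60:y+60,x-60:x+100]; cv2.imwrite(f"pics/c_{n}.png",cv2.resize(cr,None,fx=4,fy=4,interpolation=cv2.INTER_CUBIC))
E
```

```text
scene grey [155.  20.] 948 [  623.6 -1934.     25. ] [array([  518.7, -1934.6]), array([1581.7,   45.4]), np.float64(0.0)]
scene grey [389.  99.] 959 [ -80.6 -571.3   25.5] [array([ -80.8, -578.5]), array([291.1, 205.8]), np.float64(85.2)]
scene grey [267. 154.] 205 [ 529.5 -451.1   19.5] [array([ 530.1, -452.8]), array([101.7,  44.3]), np.float64(0.2)]
scene grey [370. 166.] 297 [ 238.5 -225.4   25.1] [array([ 238.2, -228.9]), array([183.4,  28.1]), np.float64(12.7)]
scene grey [272. 187.] 538 [ 581.5 -277.6   24.2] [array([ 578.1, -280.4]), array([ 30.3, 237.2]), np.float64(84.4)]
scene grey [444. 183.] 99 [ 64.4 -43.3  21.1] [array([ 66.5, -48. ]), array([98.2, 35.1]), np.float64(65.4)]
scene grey [343. 181.] 78 [ 361.5 -198.4   25.1] [array([ 360.1, -199.7]), array([45. , 26.9]), np.float64(13.9)]
scene 190 45 [498.  110.6 194.8] 362.1 223.2
scene 200 48 [497.3 101.1 204.6] 360.6 217.6
scene 210 44 [497.   92.  214.7] 359.1 212.2
scene 220 53 [495.3  83.9 224.8] 358.3 206.8
scene 230 34 [493.1  67.7 235.4] 355.9 199.0
scene 240 29 [492.5  56.2 245.3] 353.9 192.9
scene 250 34 [490
[... 820 characters left out ...]
308 [-119.4 -503.5   25.5] [array([-122.3, -532.2]), array([204.8, 100.4]), np.float64(87.7)]
side grey [401. 224.] 430 [ 263.3 -221.9   24.3] [array([ 269.4, -221.1]), array([235.6,  35.9]), np.float64(13.5)]
side 190 39 [498.3 108.1 194.9] 292.6 223.7
side 200 35 [496.9 100.1 204.9] 294.3 219.5
side 210 36 [495.7  92.9 214.9] 295.8 215.6
side 220 32 [494.8  82.3 224.5] 297.8 210.9
side 230 24 [493.5  65.9 234.5] 300.9 205.1
side 240 21 [491.6  55.3 245.5] 303.2 200.2
side 250 23 [491.1  44.8 255.3] 305.1 195.6
side 260 20 [488.6  32.1 264.9] 307.9 190.8
side 270 14 [489.8  23.4 272.3] 308.9 186.9
beam 1026 [array([508.4, 193.1]), array([216.1, 278.5]), np.float64(84.0)] [456.9 123.1 108.2]
```

View pics/c_scene.png

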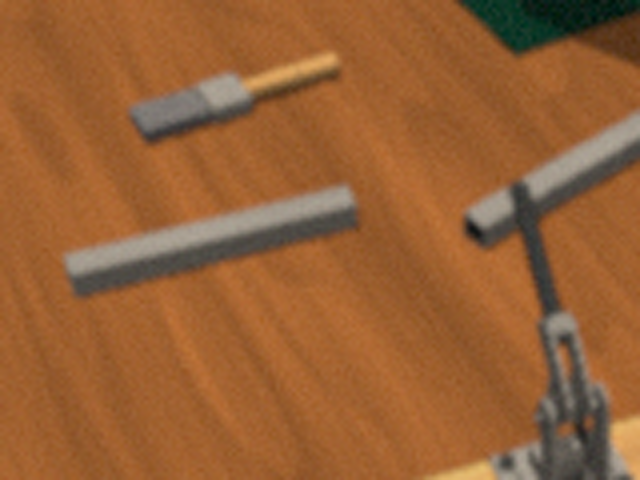

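The crop confirms the tube at scene (273,188) as the far one: it is plain and square, with its centre near (580,-281) and yaw -5.5°. The fitted length of about 238 mm and top height of about 25 mm both match. The other tube is centred near (269,-221), closer to the base. I'll move to hover over the far one.

Call:
carry_out([
  {"linear":[0.254,-0.052,0.039],"rot":[0,0,0],"jaw":-1},
  {"linear":[0.254,-0.052,0.039],"rot":[0,0,0],"jaw":-1},
  {"linear":[0.254,-0.052,0.039],"rot":[0,0,0],"jaw":-1},
  {"linear":[0.254,-0.052,0.039],"rot":[0,0,0],"jaw":-1},
  {"linear":[0.254,-0.052,0.039],"rot":[0,0,0],"jaw":-1},
  {"linear":[0.254,-0.052,0.039],"rot":[0,0,0],"jaw":-1},
  {"linear":[0.254,-0.052,0.039],"rot":[0,0,0],"jaw":-1},
  {"linear":[0.254,-0.052,0.039],"rot":[0,0,0],"jaw":-1},
  {"linear":[0.254,-0.052,0.039],"rot":[0,0,0],"jaw":-1},
  {"linear":[0,0,0],"rot":[0,0,0.9],"jaw":-1},
  {"linear":[0,0,0],"rot":[0,0,0.9],"jaw":-1},
  {"linear":[0,0,0],"rot":[0,0,0.9],"jaw":-1},
], newtons=60)

```text
t: 1.75
tool_pos: [581.1, -281.9, 120.9]
eef_rot: [[1.0, 0.006, -0.001], [0.006, -1.0, 0.0], [-0.001, -0.0, -1.0]]
contact_force: [-0.6, -0.5, -0.1]
grip_width: 85.1
gripper_force: 0.0
```

Call:
carry_out([
  {"linear":[0,0,0],"rot":[0,0,0.88],"jaw":-1},
  {"linear":[0,0,0],"rot":[0,0,0],"jaw":-1},
])

```text
t: 2.0
tool_pos: [581.1, -281.9, 121.1]
eef_rot: [[0.995, -0.095, -0.001], [-0.095, -0.995, -0.0], [-0.001, 0.0, -1.0]]
contact_force: [0.6, -0.3, -0.4]
grip_width: 85.4
gripper_force: 0.0
```

```bash
cat >> h.py <<'E'
def go(p,yaw=None,tilt=0,R=None):
    """print shift (tool axes, units) and turn (rotvec tool, units) from the present pose to p / R"""
    s=read_state(); R0=np.array(s["eef_rot"]); d=R0.T@(np.array(p)-s["tool_pos"])/200
    print("pos",s["tool_pos"].round(1),"lin units",d.round(3))
    if R is not None: print("rot units",(cv2.Rodrigues(R0.T@R)[0].ravel()/.12).round(3))
def face(l,P,n=0):
    Q=P[l]; m=Q.mean(0); _,_,V=np.linalg.svd(Q-m); return m,V
E
python3 - <<'E'
from h import *
f=cam("wrist"); P=cloud(f); hsv=cv2.cvtColor(f["image"],cv2.COLOR_BGR2HSV); cv2.imwrite("pics/w1.png",f["image"])
m=(abs(P[...,2]-25)<4)&(hsv[...,1]<70)&(abs(P[...,0]-580)<150)&(abs(P[...,1]+281)<50)
Q=P[m]; print(m.sum(),[np.round(a,1) for a in cv2.minAreaRect(Q[:,:2].astype(np.float32))],np.median(Q,0).round(1))
s=read_state(); print(s["tool_pos"],s["eef_rot"].round(4),s["joint_pos"].round(1),s["t"],s["contact_force"])
E
```

```text
5527 [array([ 580.5, -281.1]), array([ 25. , 239.4]), np.float64(84.2)] [ 603.7 -282.7   24.1]
[ 581.12743032 -281.86554988  121.14594091] [[ 9.955e-01 -9.480e-02 -5.000e-04]
 [-9.480e-02 -9.955e-01  1.000e-04]
 [-5.000e-04 -0.000e+00 -1.000e+00]] [ 27.   31.7  -4.3  76.    2.4  72.4 -72.8] 2.05 [-0.04462954  0.0100738   0.66361603]
```

View pics/w1.png

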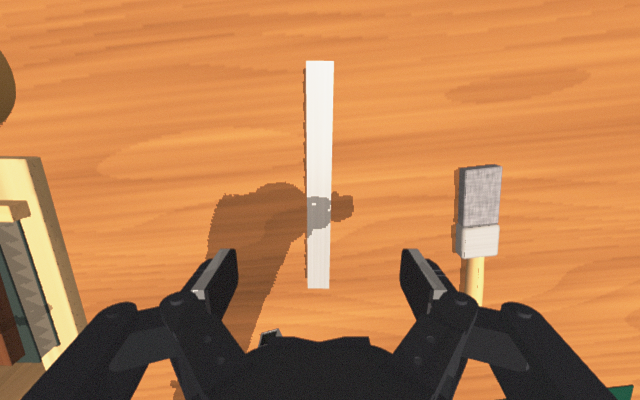

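The wrist view shows the tube from (319,61) to (318,288), midway between the open fingers, with the brush clear at (478,215). The arm is aligned, so I'll descend and grip.

Call:
carry_out([
  {"linear":[0,0,0.2],"rot":[0,0,0],"jaw":-1},
  {"linear":[0,0,0.2],"rot":[0,0,0],"jaw":-1},
  {"linear":[0,0,0.15],"rot":[0,0,0.05],"jaw":-1},
  {"linear":[0,0,0.04],"rot":[0,0,0],"jaw":-1},
  {"linear":[0,0,0],"rot":[0,0,0],"jaw":1},
  {"linear":[0,0,0],"rot":[0,0,0],"jaw":1},
  {"linear":[0,0,0],"rot":[0,0,0],"jaw":1},
  {"linear":[0,0,0],"rot":[0,0,0],"jaw":1},
  {"linear":[0,0,0],"rot":[0,0,0],"jaw":1},
  {"linear":[0,0,0],"rot":[0,0,0],"jaw":1},
  {"linear":[0,0,0],"rot":[0,0,0],"jaw":1},
], newtons=90)

```text
t: 3.42
tool_pos: [581.2, -282.0, 3.4]
eef_rot: [[0.995, -0.103, -0.0], [-0.103, -0.995, 0.0], [-0.0, 0.0, -1.0]]
contact_force: [-0.5, 0.1, -0.2]
grip_width: -0.2
gripper_force: 0.0
```

Call:
carry_out([
  {"linear":[0,0,-0.1],"rot":[0,0,0],"jaw":1},
  {"linear":[0,0,-0.2],"rot":[0,0,0],"jaw":1},
  {"linear":[0,0,-0.25],"rot":[0,0,0],"jaw":1},
  {"linear":[0,0,-0.25],"rot":[0,0,0],"jaw":1},
  {"linear":[0,0,-0.25],"rot":[0,0,0],"jaw":1},
  {"linear":[0,0,-0.25],"rot":[0,0,0],"jaw":1},
  {"linear":[0,0,-0.2],"rot":[0,0,0],"jaw":1},
  {"linear":[0,0,0],"rot":[0,0,0],"jaw":1},
])

```text
t: 4.42
tool_pos: [583.1, -282.7, 308.1]
eef_rot: [[0.995, -0.103, 0.008], [-0.103, -0.995, -0.004], [0.009, 0.003, -1.0]]
contact_force: [-0.3, -0.0, -1.3]
grip_width: 0.1
gripper_force: 0.0
```

```bash
python3 - <<'E'
from h import *
# handle bar from both cameras: dark thin bar points, perpendicular-corrected fits
for n in("scene","side"):
    f=cam(n); P=cloud(f)
    hi=(P[...,2]>215)&(P[...,2]<290)&(P[...,0]>440)&(P[...,0]<540)&(P[...,1]>-20)&(P[...,1]<95)
    Q=P[hi]; vv,uu=np.nonzero(hi)
    a=np.polyfit(Q[:,2],Q[:,:2],1); i=Q[:,2].argmax()
    bar=(Q[:,2]>232)
    L=cv2.fitLine(Q[bar].astype(np.float32),cv2.DIST_HUBER,0,.01,.01).ravel()
    d=L[:3]*np.sign(L[2]); t=(Q-L[3:])@d
    print(n,bar.sum(),"dir",d.round(3),"elev",np.degrees(np.arcsin(d[2])).round(1),"az",np.degrees(np.arctan2(d[1],d[0])).round(1),"pt",L[3:].round(1),"top",(L[3:]+d*t.max()).round(1))
    # pixel row centres
    for v in np.unique(vv)[::6]:
        print(v,uu[vv==v].min(),uu[vv==v].max(),end=" | ")
    print(vv.min())
    cv2.imwrite(f"pics/{n}2.png",f["image"])
s=read_state(); print(s["tool_pos"],s["t"],s["grip_width"],s["gripper_force"],s["contact_force"])
E
```

```text
scene 142 dir [-0.087 -0.748  0.658] elev 41.2 az -96.7 pt [491.1  45.3 255.2] top [488.1  19.8 277.7]
173 349 350 | 179 348 352 | 185 350 354 | 191 351 356 | 197 353 357 | 203 355 359 | 209 355 363 | 173
side 98 dir [-0.093 -0.751  0.654] elev 40.8 az -97.1 pt [490.5  45.7 254.1] top [487.4  20.3 276.2]
185 309 309 | 191 306 309 | 197 303 306 | 203 300 304 | 209 297 301 | 215 296 299 | 185
[ 581.21610794 -281.93983132  303.18256015] 4.525 -0.2148692421696353 0.0 [ 0.48668978 -0.10460194 -0.43544672]
```

The fingers shut fully without holding anything, so I'll look before going on.

```bash
python3 - <<'E'
from h import *
f=cam("wrist"); P=cloud(f); hsv=cv2.cvtColor(f["image"],cv2.COLOR_BGR2HSV); cv2.imwrite("pics/w2.png",f["image"])
m=(abs(P[...,2]-25)<4)&(hsv[...,1]<70)&(abs(P[...,0]-580)<200)&(abs(P[...,1]+281)<120)
Q=P[m]; print(m.sum(),[np.round(a,1) for a in cv2.minAreaRect(Q[:,:2].astype(np.float32))],np.median(Q,0).round(1))
a=cv2.imread("pics/w2.png"); b=cv2.imread("pics/side2.png")
cv2.imwrite("pics/m2.png",np.hstack([cv2.resize(a,(400,250)),cv2.resize(b,(400,250))]))
E
```

```text
2206 [array([ 533.4, -266.9]), array([ 67.7, 337.2]), np.float64(73.2)] [ 595.4 -281.9   24.1]
```

View pics/m2.png

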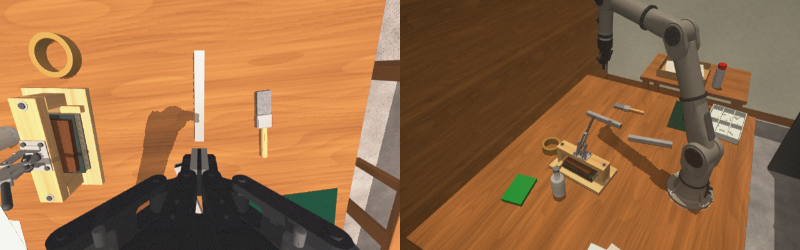

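```bash
python3 - <<'E'
from h import *
s=read_state(); p=np.array(s["tool_pos"]); R=np.array(s["eef_rot"]); print(p,s["joint_pos"].round(1),s["grip_width"],s["t"])
out=[]
for n in("scene","side","wrist"):
    f=cam(n); P=cloud(f); im=f["image"].copy()
    for q,c in((p,(0,0,255)),(p-19*R[:,2],(0,255,0)),([580.5,-281,25],(255,0,0))):
        u=proj(f,q); print(n,u.round(1)); cv2.circle(im,tuple(int(x) for x in u),2,c,-1)
    u,v=proj(f,p).astype(int); u=np.clip(u,75,565); v=np.clip(v,60,340)
    out.append(cv2.resize(im[v-60:v+60,u-75:u+75],(266,213)*1,interpolation=cv2.INTER_CUBIC))
    g=np.linalg.norm(P-p,axis=-1)<90
    print(n,g.sum(), "min z near tool", np.nanmin(P[g][:,2]) if g.any() else None, np.median(P[g],0) if g.any() else "")
cv2.imwrite("pics/chk.png",cv2.resize(np.hstack(out),(798,213)))
E
```

```text
[ 580.72218845 -281.73148964  301.99952626] [ 26.4  29.2  -3.8  54.8   1.9  96.2 -72.6] -0.44192130690032355 4.575
scene [264.8 111.8]
scene [264.1 105.7]
scene [272.2 185.8]
scene 113 min z near tool 341.9016585625342 [ 584.03917899 -273.32258818  364.18262269]
side [327.2 123.8]
side [327.4 118.8]
side [325.7 188.4]
side 84 min z near tool 343.7284036733212 [ 575.54990561 -271.79077209  367.34079894]
wrist [319.8 224.7]
wrist [319.9 236.5]
wrist [318.8 158. ]
wrist 3689 min z near tool 343.6589920727193 [ 591.09729463 -281.50748417  377.84404366]
```

View pics/chk.png

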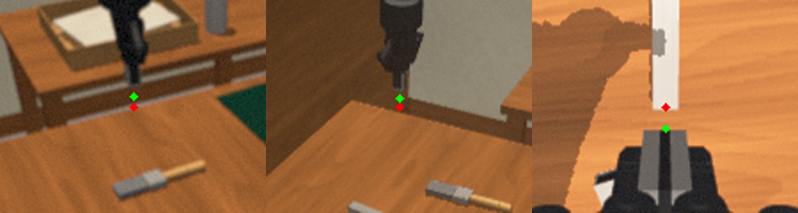

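The picture shows the real fingertips about 41 mm short of the reported TCP: three cameras put them at z≈343 against a reported 302. That explains the empty grip. Laterally it agrees, so I'll allow 41 mm along tool z and grasp again at a reported z of about -37.

Call:
carry_out([
  {"linear":[0,0,0.25],"rot":[0,0,0],"jaw":-1},
  {"linear":[0,0,0.25],"rot":[0,0,0],"jaw":-1},
  {"linear":[0,0,0.25],"rot":[0,0,0],"jaw":-1},
  {"linear":[0,0,0.2],"rot":[0,0,0],"jaw":-1},
  {"linear":[0,0,0],"rot":[0,0,0],"jaw":-1},
  {"linear":[0,0,0.2],"rot":[0,0,0],"jaw":-1},
  {"linear":[0,0,0.2],"rot":[0,0,0],"jaw":-1},
  {"linear":[0,0,0.2],"rot":[0,0,0],"jaw":-1},
  {"linear":[0,0,0.1],"rot":[0,0,0],"jaw":-1},
  {"linear":[0,0,0],"rot":[0,0,0],"jaw":-1},
], newtons=90)

```text
t: 5.98
tool_pos: [581.0, -281.9, -26.8]
eef_rot: [[0.995, -0.103, -0.001], [-0.103, -0.995, 0.0], [-0.001, -0.0, -1.0]]
contact_force: [0.8, 0.2, 0.2]
grip_width: 85.6
gripper_force: 0.0
```

Call:
carry_out([
  {"linear":[0,0,0.05],"rot":[0,0,0],"jaw":-1},
  {"linear":[0,0,0],"rot":[0,0,0],"jaw":1},
  {"linear":[0,0,0],"rot":[0,0,0],"jaw":1},
  {"linear":[0,0,0],"rot":[0,0,0],"jaw":1},
  {"linear":[0,0,0],"rot":[0,0,0],"jaw":1},
  {"linear":[0,0,0],"rot":[0,0,0],"jaw":1},
  {"linear":[0,0,0],"rot":[0,0,0],"jaw":1},
  {"linear":[0,0,0],"rot":[0,0,0],"jaw":1},
])

```text
t: 6.98
tool_pos: [581.9, -282.3, -35.7]
eef_rot: [[0.995, -0.103, 0.001], [-0.103, -0.995, -0.001], [0.001, 0.001, -1.0]]
contact_force: [-0.3, -0.6, 5.6]
grip_width: 23.0
gripper_force: 90.6
```

The tube is gripped. Now I'll lift it, yaw it about 89° so it lines up with the handle, and tilt it 41°.

Call:
carry_out([
  {"linear":[0,0,-0.1],"rot":[0,0,0],"jaw":1},
  {"linear":[0,0,-0.2],"rot":[0,0,0],"jaw":1},
  {"linear":[0,0,-0.25],"rot":[0,0,0],"jaw":1},
  {"linear":[0,0,-0.25],"rot":[0,0,0],"jaw":1},
  {"linear":[0,0,-0.25],"rot":[0,0,0],"jaw":1},
  {"linear":[0,0,-0.25],"rot":[0,0,0],"jaw":1},
  {"linear":[0,0,-0.25],"rot":[0,0,0],"jaw":1},
  {"linear":[0,0,-0.2],"rot":[0,0,0],"jaw":1},
  {"linear":[0,0,0],"rot":[0,0,-0.7],"jaw":1},
  {"linear":[0,0,0],"rot":[0,0,-1],"jaw":1},
  {"linear":[0,0,0],"rot":[0,0,-1],"jaw":1},
  {"linear":[0,0,0],"rot":[0,0,-1],"jaw":1},
])

```text
t: 8.48
tool_pos: [580.3, -281.5, 312.6]
eef_rot: [[0.941, 0.339, -0.003], [0.339, -0.941, 0.001], [-0.002, -0.002, -1.0]]
contact_force: [-0.2, 0.8, -4.0]
grip_width: 23.4
gripper_force: 89.7
```

Call:
carry_out([
  {"linear":[0,0,0],"rot":[0,0,-1],"jaw":1},
  {"linear":[0,0,0],"rot":[0,0,-1],"jaw":1},
  {"linear":[0,0,0],"rot":[0,0,-1],"jaw":1},
  {"linear":[0,0,0],"rot":[0,0,-1],"jaw":1},
  {"linear":[0,0,0],"rot":[0,0,-1],"jaw":1},
  {"linear":[0,0,0],"rot":[0,0,-1],"jaw":1},
  {"linear":[0,0,0],"rot":[0,0,-1],"jaw":1},
  {"linear":[0,0,0],"rot":[0,0,-1],"jaw":1},
  {"linear":[0,0,0],"rot":[0,0,-1],"jaw":1},
  {"linear":[0,0,0],"rot":[0,0,-0.3],"jaw":1},
  {"linear":[0,0,0],"rot":[0,0,0],"jaw":1},
])

```text
t: 9.85
tool_pos: [580.8, -281.8, 313.0]
eef_rot: [[0.114, 0.993, -0.001], [0.993, -0.114, 0.0], [0.0, -0.001, -1.0]]
contact_force: [-0.0, -0.1, -3.6]
grip_width: 23.4
gripper_force: 89.6
```

```bash
cat >> h.py <<'E'
def tgtR(az,el):
    a,e=np.radians([az,el]); h=np.array([np.cos(a),np.sin(a),0]); k=np.array([0,0,1.])
    x=-(h*np.cos(e)+k*np.sin(e)); z=h*np.sin(e)-k*np.cos(e); return np.stack([x,np.cross(z,x),z],1)
E
python3 - <<'E'
from h import *
R=tgtR(-96.6,41); go([470,-129,337],R=R); s=read_state(); print(R.round(3),s["eef_rot"].round(3),s["joint_pos"].round(1),s["grip_width"],s["t"])
E
```

```text
pos [ 580.8 -281.8  313. ] lin units [ 0.696 -0.638 -0.119]
rot units [-0.009 -5.966  0.008]
[[ 0.087  0.993 -0.075]
 [ 0.75  -0.115 -0.652]
 [-0.656 -0.    -0.755]] [[ 0.114  0.993 -0.001]
 [ 0.993 -0.114  0.   ]
 [ 0.    -0.001 -1.   ]] [ 34.5  30.5 -20.   52.5  10.1  98.4  12. ] 23.40122694238339 9.85
```

Call:
carry_out([
  {"linear":[0.174,-0.16,-0.03],"rot":[0,0,0],"jaw":1},
  {"linear":[0.174,-0.16,-0.03],"rot":[0,0,0],"jaw":1},
  {"linear":[0.174,-0.16,-0.03],"rot":[0,0,0],"jaw":1},
  {"linear":[0.174,-0.16,-0.03],"rot":[0,0,0],"jaw":1},
  {"linear":[0,0,0],"rot":[0,-0.9,0],"jaw":1},
  {"linear":[0,0,0],"rot":[0,-0.9,0],"jaw":1},
  {"linear":[0,0,0],"rot":[0,-0.9,0],"jaw":1},
  {"linear":[0,0,0],"rot":[0,-0.9,0],"jaw":1},
  {"linear":[0,0,0],"rot":[0,-0.9,0],"jaw":1},
  {"linear":[0,0,0],"rot":[0,-0.9,0],"jaw":1},
  {"linear":[0,0,0],"rot":[0,-0.57,0],"jaw":1},
  {"linear":[0,0,0],"rot":[0,0,0],"jaw":1},
])

```text
t: 11.35
tool_pos: [469.9, -126.8, 335.9]
eef_rot: [[0.081, 0.994, -0.074], [0.751, -0.11, -0.651], [-0.655, -0.002, -0.756]]
contact_force: [-0.2, -0.9, -4.0]
grip_width: 22.7
gripper_force: 90.1
```

```bash
python3 - <<'E'
from h import *
R=tgtR(-96.6,41); go([470,-129,337],R=R); s=read_state(); print(s["joint_pos"].round(1),s["grip_width"],s["t"])
ims=[]
for n in("scene","side"):
    f=cam(n); ims.append(f["image"]); np.save(f"pics/{n}_d.npy",cloud(f))
    P=cloud(f); c=s["tool_pos"]-48.5*np.array(s["eef_rot"])[:,2]
    # region around tube: points within 22 mm of predicted axis, 
    x=R[:,0]; D=P-c; t=D@x; r=np.linalg.norm(D-t[...,None]*x,axis=-1)
    m=(r<24)&(abs(t)<135)&(abs(t)>45); Q=P[m]
    for sg in(1,-1):
        q=Q[(t[m]*sg>0)]; tt=t[m][t[m]*sg>0]
        print(n,sg,len(q),"t",np.percentile(tt,[1,99]).round(1),"off y,z tool",((q-c)@R[:,1]).mean().round(1),((q-c)@R[:,2]).mean().round(1))
    h=(t>125)&(t<235)&(r<24)
    if h.any():
        q=P[h]; print(" handle in tool y,z", ((q-c)@R[:,1]).mean().round(1),((q-c)@R[:,2]).mean().round(1),"t from",t[h].min().round(1), "slopes",np.polyfit(t[h],np.stack([(q-c)@R[:,1],(q-c)@R[:,2]],1),1)[0].round(3))
cv2.imwrite("pics/st.png",np.hstack([ims[0][90:290,220:470],ims[1][100:300,200:450]]).repeat(1,0)) 
im=cv2.imread("pics/st.png"); cv2.imwrite("pics/st.png",cv2.resize(im,(800,320),interpolation=cv2.INTER_CUBIC))
E
```

```text
pos [ 469.9 -126.8  335.9] lin units [-0.012  0.002  0.003]
rot units [ 0.014 -0.015  0.046]
[  7.1  15.3 -30.8  85.8  43.1 102.2 -29.2] 22.708107502144326 11.35
scene 1 421 t [ 45.9 117.6] off y,z tool 1.0 -9.7
scene -1 414 t [-121.5  -46.4] off y,z tool 2.5 -9.9
 handle in tool y,z 1.2 -4.1 t from 149.8 slopes [0.007 0.006]
side 1 295 t [ 46.1 116.1] off y,z tool -2.1 -8.4
side -1 307 t [-122.6  -45.8] off y,z tool -1.6 -8.6
 handle in tool y,z 1.0 -3.2 t from 150.9 slopes [-0.     0.017]
```

View pics/st.png

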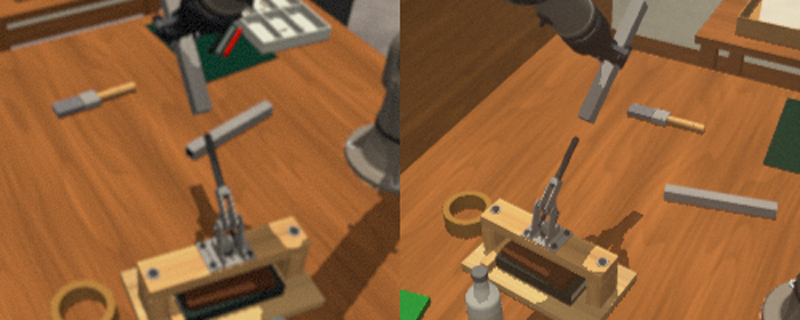

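The staged view shows the tube's lower end at scene-crop (203,108) and the handle tip at (208,137), in line in both views. In tool axes the handle lies about +1 mm in y and +1 mm in z from the tube axis, with a 32 mm gap. I'll correct that and start inserting.

Call:
carry_out([
  {"linear":[0,0.005,0.006],"rot":[0,0,0.05],"jaw":1},
  {"linear":[0.06,0,0],"rot":[0,0,0],"jaw":1},
  {"linear":[0.06,0,0],"rot":[0,0,0],"jaw":1},
  {"linear":[0.05,0,0],"rot":[0,0,0],"jaw":1},
  {"linear":[0.05,0,0.001],"rot":[0,0,0],"jaw":1},
  {"linear":[0,0,0],"rot":[0,0,0],"jaw":1},
])

```text
t: 12.2
tool_pos: [474.7, -96.3, 306.6]
eef_rot: [[0.089, 0.993, -0.074], [0.749, -0.116, -0.652], [-0.657, 0.002, -0.754]]
contact_force: [-0.3, -0.2, -2.2]
grip_width: 23.1
gripper_force: 90.1
```

```bash
cat > m.py <<'E'
from h import *
def rel(az=-96.6,el=41):
    s=read_state(); R=np.array(s["eef_rot"]); ims=[]
    c=s["tool_pos"]-48.5*R[:,2]; x=R[:,0]; o=[]
    for n in("scene","side"):
        f=cam(n); P=cloud(f); ims.append(f["image"])
        D=P-c; T=D@R; t=T[...,0]; r=np.hypot(T[...,1],T[...,2])
        cd=R.T@((f["C"]-c)/np.linalg.norm(f["C"]-c)); k=abs(cd[1])+abs(cd[2])
        m=(r<24)&(abs(t)<115)&(abs(t)>45); tb=T[m][:,1:].mean(0)-12.5*np.array([abs(cd[1])*np.sign(cd[1]),-abs(cd[2])])/k
        h=(t>123)&(t<200)&(r<16); q=T[h]
        hb=np.median(q[:,1:],0)-4.7*cd[1:]
        print(n,h.sum(),"handle-tube y,z",(hb-tb).round(1),"handle t",np.percentile(q[:,0],[1,99]).round(1))
    print(s["tool_pos"].round(1),s["contact_force"].round(1),s["torque"].round(2),s["grip_width"].round(1),s["t"])
    return ims
E
python3 - <<'E'
from m import *
a=rel()
cv2.imwrite("pics/in1.png",cv2.resize(np.hstack([a[0][120:240,280:430],a[1][130:250,230:380]]),(800,320),interpolation=cv2.INTER_CUBIC))
E
```

```text
scene 177 handle-tube y,z [-0.2 -1.3] handle t [124.7 199.4]
side 124 handle-tube y,z [-1.3 -0.4] handle t [124.1 199.7]Traceback (most recent call last):
  File "<stdin>", line 2, in <module>
  File "m.py", line 13, in rel
    print(s["tool_pos"].round(1),s["contact_force"].round(1),s["torque"].round(2),s["grip_width"].round(1),s["t"])
                                                                                  ^^^^^^^^^^^^^^^^^^^^^
AttributeError: 'float' object has no attribute 'round'
```

The handle is entering the tube with the axes within about 1 mm. I'll push on another 56 mm.

Call:
carry_out([
  {"linear":[0.04,-0.002,-0.002],"rot":[0,0,0],"jaw":1},
  {"linear":[0.05,0,0],"rot":[0,0,0],"jaw":1},
  {"linear":[0.05,0,0],"rot":[0,0,0],"jaw":1},
  {"linear":[0.05,0,0],"rot":[0,0,0],"jaw":1},
  {"linear":[0.05,0,0],"rot":[0,0,0],"jaw":1},
  {"linear":[0.04,0,0],"rot":[0,0,0],"jaw":1},
  {"linear":[0,0,0],"rot":[0,0,0],"jaw":1},
  {"linear":[0,0,0],"rot":[0,0,0],"jaw":1},
])

```text
t: 13.3
tool_pos: [479.6, -55.3, 271.2]
eef_rot: [[0.092, 0.993, -0.074], [0.748, -0.118, -0.653], [-0.657, 0.004, -0.754]]
contact_force: [0.3, -0.2, -3.7]
grip_width: 23.1
gripper_force: 90.1
```

```bash
sed -i 's/s\["grip_width"\].round(1)/s["grip_width"]/' m.py; python3 - <<'E'
from m import *
a=rel()
cv2.imwrite("pics/in1.png",cv2.resize(np.hstack([a[0][120:240,280:430],a[1][130:250,230:380]]),(800,320),interpolation=cv2.INTER_CUBIC))
E
```

```text
scene 274 handle-tube y,z [0.3 1.5] handle t [124.9 198.3]
side 206 handle-tube y,z [-1.1  1.2] handle t [124.6 198.7]
[479.6 -55.3 271.2] [ 0.3 -0.2 -3.7] [ 1.25 -0.12 -0.04] 23.100744266359083 13.3
```

View pics/in1.png

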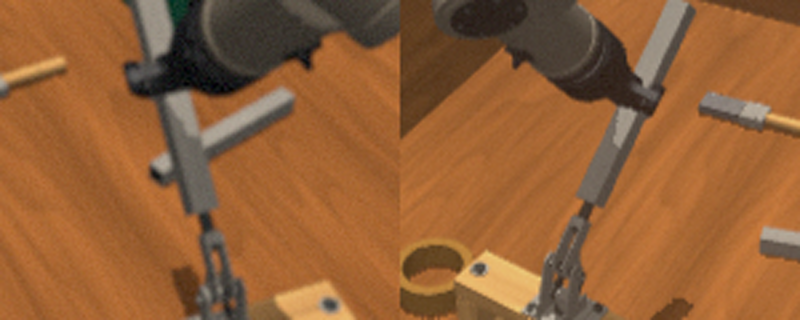

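The tube is over the handle by about 64 mm, and the mouth sits just short of the block at crop (203,212). The fitted pin (499.6,119.9,176) agrees with the tool pose, at 195.5 mm along the bar. I'll swing down about the pin, the first half first.

Call:
carry_out([
  {"linear":[0.015,0,0.058],"rot":[0,0.5,0],"jaw":1},
  {"linear":[0.015,0,0.058],"rot":[0,0.5,0],"jaw":1},
  {"linear":[0.015,0,0.058],"rot":[0,0.5,0],"jaw":1},
  {"linear":[0.015,0,0.058],"rot":[0,0.5,0],"jaw":1},
])

```text
t: 13.9
tool_pos: [478.4, -70.6, 228.2]
eef_rot: [[0.107, 0.993, -0.046], [0.884, -0.116, -0.453], [-0.455, 0.007, -0.89]]
contact_force: [-2.7, 6.0, 5.6]
grip_width: 23.0
gripper_force: 91.6
```

```bash
cat > pin.py <<'E'
from h import *
def pinrel():
    s=read_state(); R=np.array(s["eef_rot"]); r=R.T@(s["tool_pos"]-np.array([499.6,119.9,176]))
    el=np.degrees(np.arcsin(-R[2,0])); az=np.degrees(np.arctan2(-R[1,0],-R[0,0]))
    print("r",r.round(1),"el",el.round(2),"az",az.round(2),"F",s["contact_force"].round(1),"M",s["torque"].round(2),s["grip_width"],s["t"],s["joint_pos"].round(0))
E
python3 -c "
from pin import *
pinrel()"
```

```text
r [-194.4    1.4   40.7] el 27.07 az -96.89 F [-2.7  6.   5.6] M [ 1.48  0.42 -0.1 ] 23.010088410313887 13.9 [ 12.  16. -33.  93.  33.  88. -33.]
```

Call:
carry_out([
  {"linear":[0.015,0,0.06],"rot":[0,0.5,0],"jaw":1},
  {"linear":[0.015,0,0.06],"rot":[0,0.5,0],"jaw":1},
  {"linear":[0.015,0,0.06],"rot":[0,0.5,0],"jaw":1},
  {"linear":[0.015,0,0.06],"rot":[0,0.5,0],"jaw":1},
  {"linear":[0.015,0,0.059],"rot":[0,0.5,0],"jaw":1},
  {"linear":[0.015,0,0.058],"rot":[0,0.5,0],"jaw":1},
])

```text
t: 14.65
tool_pos: [477.6, -78.0, 155.6]
eef_rot: [[0.117, 0.993, -0.007], [0.986, -0.117, -0.115], [-0.115, 0.006, -0.993]]
contact_force: [-1.7, 1.9, 1.4]
grip_width: 22.8
gripper_force: 90.8
```

```bash
python3 -c "
from pin import *
pinrel()"
```

```text
r [-195.4    1.2   43.3] el 6.63 az -96.77 F [-1.7  1.9  1.4] M [0.86 0.31 0.07] 22.768483480287607 14.65 [ 28.  14. -32. 100.  15.  70. -15.]
```

Call:
carry_out([
  {"linear":[0.015,0,0.058],"rot":[0,0.5,0],"jaw":1},
  {"linear":[0.014,0,0.058],"rot":[0,0.48,0],"jaw":1},
  {"linear":[0,0,0.01],"rot":[0,0,0],"jaw":1},
  {"linear":[0,0,0],"rot":[0,0,0],"jaw":1},
  {"linear":[0,0,0],"rot":[0,0,0],"jaw":1},
])

```text
t: 15.28
tool_pos: [478.2, -76.2, 129.0]
eef_rot: [[0.118, 0.993, 0.005], [0.993, -0.118, -0.003], [-0.002, 0.006, -1.0]]
contact_force: [-0.1, -3.6, 2.5]
grip_width: 23.2
gripper_force: 90.9
```

```bash
python3 - <<'E'
from pin import *; from m import *
pinrel(); a=rel()
cv2.imwrite("pics/lk.png",cv2.resize(np.hstack([a[0][150:270,290:440],a[1][150:270,230:380]]),(800,320),interpolation=cv2.INTER_CUBIC))
E
```

```text
r [-197.1    1.6   47.4] el 0.13 az -96.78 F [-0.1 -3.6  2.5] M [-0.31  0.31  0.01] 23.21458365621772 15.275 [ 33.  15. -32. 102.   9.  65.  -8.]
scene 193 handle-tube y,z [ 0.7 -1.5] handle t [124.5 199.6]
side 157 handle-tube y,z [-2.6 -4.2] handle t [124.7 199.6]
[478.2 -76.2 129. ] [-0.1 -3.6  2.5] [-0.31  0.31  0.01] 23.21458365621772 15.275
```

View pics/lk.png

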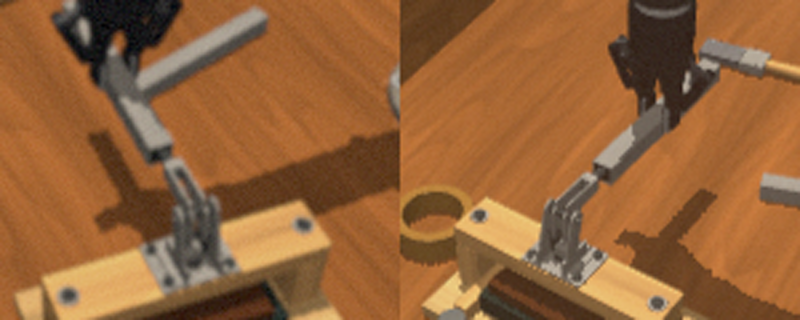

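The handle looks level in both views. I'll press a little more to confirm a hard stop, then centre the tube on the bar again.

Call:
carry_out([
  {"linear":[0,0,0.015],"rot":[0,0,0],"jaw":1},
  {"linear":[0,0,0],"rot":[0,0,0],"jaw":1},
  {"linear":[0,0,0],"rot":[0,0,0],"jaw":1},
])

```text
t: 15.75
tool_pos: [479.0, -75.2, 126.4]
eef_rot: [[0.118, 0.993, 0.007], [0.993, -0.118, -0.001], [-0.0, 0.007, -1.0]]
contact_force: [-1.9, -3.7, 7.6]
grip_width: 22.9
gripper_force: 91.9
```

```bash
python3 - <<'E'
from pin import *
pinrel(); h=np.array([-.118,-.993]); pin=np.array([499.6,119.9])
for n in("scene","side"):
    P=cloud(cam(n)); d=(P[...,:2]-pin); a=d@h; b=d@np.array([.993,-.118])
    for lo in range(0,180,12):
        m=(a>lo)&(a<lo+12)&(abs(b)<14)&(P[...,2]>150)
        if m.any(): print(lo+6,m.sum(),np.percentile(P[m][:,2],90).round(1),b[m].mean().round(1),end=" | ")
    print()
E
```

```text
r [-196.2    2.2   49.7] el 0.02 az -96.77 F [-1.9 -3.7  7.6] M [-0.17  0.38  0.12] 22.941053081003258 15.75 [ 33.  15. -32. 102.   9.  65.  -8.]
6 68 192.5 -1.2 | 18 43 193.0 -1.4 | 30 36 192.9 -1.5 | 42 47 193.1 -0.5 | 54 31 194.5 1.2 | 66 14 189.3 0.6 | 78 69 194.8 1.9 | 90 52 194.7 4.1 | 102 47 193.9 4.2 | 114 42 192.8 4.0 | 126 43 192.6 4.9 | 138 41 192.0 4.0 | 150 521 566.5 0.5 | 162 921 485.4 0.7 | 174 98 569.8 2.2 | 
6 46 191.5 1.6 | 18 30 193.9 -0.2 | 30 31 194.1 1.2 | 42 31 193.1 -0.4 | 54 25 193.4 -0.8 | 66 11 189.8 -1.3 | 78 43 194.0 -0.8 | 90 36 194.3 -1.3 | 102 35 194.4 -1.5 | 114 32 193.0 -1.8 | 126 31 193.0 -2.1 | 138 32 191.1 -1.6 | 150 314 564.6 -0.4 | 162 583 477.7 -0.9 | 174 73 343.0 -4.0 |
```

The clamp is locked: the link and block tops are level at z≈193 over their whole length, and the bar top is at 189 (expected 182+6). Now I'll relieve the pressing and draw the tube straight off.

Call:
carry_out([
  {"linear":[0,0,-0.02],"rot":[0,0,0],"jaw":1},
  {"linear":[-0.03,0,0],"rot":[0,0,0],"jaw":1},
  {"linear":[-0.05,0,0],"rot":[0,0,0],"jaw":1},
  {"linear":[-0.05,0,0],"rot":[0,0,0],"jaw":1},
])

```text
t: 16.35
tool_pos: [474.0, -101.0, 128.1]
eef_rot: [[0.118, 0.993, 0.003], [0.993, -0.118, 0.001], [0.001, 0.003, -1.0]]
contact_force: [-0.1, -0.1, -4.7]
grip_width: 23.1
gripper_force: 90.3
```

Call:
carry_out([
  {"linear":[-0.05,0,0],"rot":[0,0,0],"jaw":1},
  {"linear":[-0.05,0,0],"rot":[0,0,0],"jaw":1},
  {"linear":[-0.05,0,0],"rot":[0,0,0],"jaw":1},
  {"linear":[-0.05,0,0],"rot":[0,0,0],"jaw":1},
  {"linear":[-0.1,0,0],"rot":[0,0,0],"jaw":1},
  {"linear":[-0.15,0,0],"rot":[0,0,0],"jaw":1},
  {"linear":[0,0.1,0],"rot":[0,0,0],"jaw":1},
  {"linear":[0,0.1,0],"rot":[0,0,0],"jaw":1},
  {"linear":[0,0,0],"rot":[0,0,0],"jaw":1},
])

```text
t: 17.48
tool_pos: [505.0, -194.5, 128.8]
eef_rot: [[0.117, 0.993, 0.005], [0.993, -0.117, 0.001], [0.002, 0.005, -1.0]]
contact_force: [-0.8, 0.2, -3.2]
grip_width: 22.9
gripper_force: 90.2
```

```bash
python3 - <<'E'
from pin import *
pinrel(); s=read_state(); R=np.array(s["eef_rot"]); c=s["tool_pos"]-48.5*R[:,2]; print(c.round(1))
h=np.array([-.118,-.993]); pin=np.array([499.6,119.9])
for n in("scene","side"):
    P=cloud(cam(n)); D=(P-c)@R; t=D[...,0]
    m=(abs(D[...,1])<10)&(abs(D[...,2])<25)&(abs(t)>45)&(abs(t)<118)&(P[...,2]>100)
    top=m&(D[...,2]<-5)
    q=P[top]; print(n,top.sum(),"tube tilt (z per t)",np.polyfit(t[top],q[:,2],1).round(3),"t",t[m].min().round(),t[m].max().round())
    d=P[...,:2]-pin; a=d@h; b=d@np.array([.993,-.118])
    for lo in(6,30,90,126):
        k=(a>lo)&(a<lo+12)&(abs(b)<12)&(P[...,2]>150)&(P[...,2]<250)
        if k.any(): print(lo,k.sum(),np.percentile(P[k][:,2],90).round(1),end=" | ")
    print()
E
```

```text
r [-311.7   42.    46.8] el -0.12 az -96.74 F [-0.8  0.2 -3.2] M [0.02 0.1  0.03] 22.935439704501032 17.475 [ 40.  21. -28.  93.  10.  68.   4.]
[ 504.7 -194.6  177.3]
scene 140 tube tilt (z per t) [3.00000e-02 1.90629e+02] t -105.0 118.0
6 35 194.1 | 30 29 193.0 | 90 17 190.1 | 126 12 189.4 | 
side 91 tube tilt (z per t) [2.90000e-02 1.90338e+02] t -115.0 118.0
6 30 192.8 | 30 29 192.8 | 90 13 189.4 | 126 13 189.8 |
```

The tube is off with the handle still level (189.5). The tube has slipped to a 1.7° tilt in the pads, so I'll level it and lower it to the bench.

Call:
carry_out([
  {"linear":[0,0,0],"rot":[0,-0.25,0],"jaw":1},
  {"linear":[-0.006,0,0.2],"rot":[0,0,0],"jaw":1},
  {"linear":[-0.006,0,0.2],"rot":[0,0,0],"jaw":1},
  {"linear":[-0.006,0,0.2],"rot":[0,0,0],"jaw":1},
  {"linear":[0,0,0.12],"rot":[0,0,0],"jaw":1},
  {"linear":[0,0,0.06],"rot":[0,0,0],"jaw":1},
  {"linear":[0,0,0.02],"rot":[0,0,0],"jaw":1},
  {"linear":[0,0,0],"rot":[0,0,0],"jaw":1},
])

```text
t: 18.58
tool_pos: [504.3, -202.7, -30.1]
eef_rot: [[0.118, 0.993, 0.002], [0.993, -0.118, -0.03], [-0.029, 0.006, -1.0]]
contact_force: [-0.1, 0.4, -4.0]
grip_width: 23.3
gripper_force: 90.1
```

Call:
carry_out([
  {"linear":[0,0,0.015],"rot":[0,0,0],"jaw":1},
  {"linear":[0,0,0.012],"rot":[0,0,0],"jaw":1},
  {"linear":[0,0,0.006],"rot":[0,0,0],"jaw":1},
  {"linear":[0,0,0],"rot":[0,0,0],"jaw":1},
])

```text
t: 19.08
tool_pos: [504.1, -203.1, -35.8]
eef_rot: [[0.118, 0.993, 0.001], [0.993, -0.118, -0.03], [-0.03, 0.005, -1.0]]
contact_force: [-3.4, 1.7, 7.0]
grip_width: 23.3
gripper_force: 91.6
```

The tube is down on the bench. I'll release it and retreat straight up.

Call:
carry_out([
  {"linear":[0,0,0],"rot":[0,0,0],"jaw":0.2},
  {"linear":[0,0,0],"rot":[0,0,0],"jaw":-0.3},
  {"linear":[0,0,0],"rot":[0,0,0],"jaw":-1},
  {"linear":[0,0,0],"rot":[0,0,0],"jaw":-1},
  {"linear":[0,0,0],"rot":[0,0,0],"jaw":-1},
  {"linear":[0,0,-0.05],"rot":[0,0,0],"jaw":-1},
  {"linear":[0,0,-0.15],"rot":[0,0,0],"jaw":-1},
  {"linear":[0,0,-0.25],"rot":[0,0,0],"jaw":-1},
  {"linear":[0,0,-0.25],"rot":[0,0,0],"jaw":-1},
  {"linear":[0,0,-0.2],"rot":[0,0,0],"jaw":-1},
  {"linear":[0,0,0],"rot":[0,0,0],"jaw":-1},
  {"linear":[0,0,0],"rot":[0,0,0],"jaw":-1},
])

```text
t: 20.58
tool_pos: [502.9, -197.5, 142.3]
eef_rot: [[0.118, 0.993, 0.0], [0.993, -0.118, -0.029], [-0.029, 0.003, -1.0]]
contact_force: [-0.0, -0.4, -0.4]
grip_width: 85.2
gripper_force: 0.0
```

```bash
python3 - <<'E'
from pin import *
pinrel(); h=np.array([-.118,-.993]); pin=np.array([499.6,119.9])
for n in("scene","side"):
    f=cam(n); P=cloud(f); hsv=cv2.cvtColor(f["image"],cv2.COLOR_BGR2HSV)
    m=(P[...,2]>15)&(P[...,2]<60)&(abs(P[...,0]-504)<40)&(P[...,1]<-60)&(P[...,1]>-345)&(hsv[...,1]<90)
    q=P[m]; tp=q[q[:,2]>21]; print(n,m.sum(),[np.round(a,1) for a in cv2.minAreaRect(q[:,:2].astype(np.float32))],"z by y",np.polyfit(tp[:,1],tp[:,2],1).round(4),tp[:,2].max().round(1))
    d=P[...,:2]-pin; a=d@h; b=d@np.array([.993,-.118])
    for lo in(6,90,126):
        k=(a>lo)&(a<lo+12)&(abs(b)<12)&(P[...,2]>150)&(P[...,2]<250); print(lo,np.percentile(P[k][:,2],90).round(1),end=" | ")
    cv2.imwrite(f"pics/{n}_end.png",f["image"])
a,b=cv2.imread("pics/scene_end.png"),cv2.imread("pics/side_end.png")
cv2.imwrite("pics/end.png",cv2.resize(np.hstack([a[100:300,200:450],b[100:300,200:450]]),(800,320)))
E
```

```text
r [-313.7   40.5   43. ] el 1.66 az -96.77 F [-0.  -0.4 -0.4] M [0.06 0.05 0.  ] 85.2162491072071 20.575 [ 40.  20. -28.  93.  12.  69.   2.]
scene 469 [array([ 502.4, -201.2]), array([240.3,  26.7]), np.float64(83.5)] z by y [-9.00000e-04  2.58672e+01] 32.3
6 193.5 | 90 189.8 | 126 189.9 | side 366 [array([ 506.1, -202.4]), array([243.3,  29.2]), np.float64(83.4)] z by y [-1.00000e-04  2.57801e+01] 31.7
6 192.2 | 90 189.3 | 126 188.6 |
```

View pics/end.png

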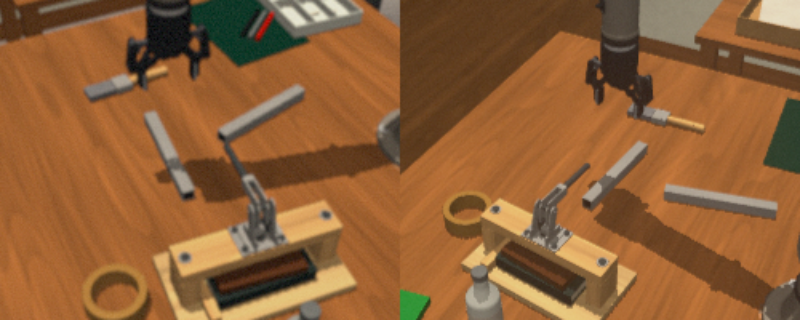

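The final view shows the tube flat on the bench at crop (168,155), the handle level, the gripper open and clear, and everything else in place.

```bash
python3 -c "
from station import *
print(close_job())"
```

```text
the job is handed in; nothing more can be done
None
```

The job is handed in at about 21 s of the 64 s: camera depth shows the handle level at its locked height and the tube flat on the bench beside the jig, the gripper is open and clear, and nothing else looked moved; clamp force wasn't measured and no verdict came back.

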